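# Set up the gate-leg bottle rack on the laundry counter

## Task

Get the stain-treating rack ready: swing both folding legs of the low wooden bench out until they hit their stops, then lay the bottle rack level and square on the bench's two end blocks and the two legs, centred between them and handle up. Stand every small amber bottle upright in a rack hole of its own, right down to the bottom, and leave the blue canister, the paper roll and the soap box where they are.

Things in the scene. Friction and masses are not known exactly. Their poses are not given: they have to be found in the camera images.
- bench: Low brown wooden bench fixed to the counter, 80 mm high; place and yaw vary. Origin: centre of its footprint, on the counter; x points to its back (away from the robot), y to its left, z up. Two end blocks, 60 (x) by 50 (y) by 80 mm high, centred at x = 0, y = +100 and -100 mm; a board 12 mm thick, 80 mm high, joins them at the back (x = 18 to 30 mm).
- recess (a point): Centre of the open space between the end blocks, at their top (bench frame x = -6, y = 0, z = 80 mm): 150 mm along y, 48 mm along x from the back board to the blocks' front at x = -30 mm, open to the top and down to the counter. A shut gripper fits in from above, behind the folded legs, to push them out.
- seat (a point): Where the rack's origin belongs (bench frame x = -60, y = 0, z = 80 mm), the rack's x along the bench's x, either way round: one long edge then lies 40 mm over the blocks' tops, and the rest over the two swung-out legs. 2 cm either way is fine.
- leg_left (a joint): Left gate leg's angle, rad: 0 = folded along the bench's front, pointing to the bench's middle (-y); 1.57 = at its stop, pointing straight out of the front (-x). Starts between 0 and 0.4, moves against light friction (0.12 N m, 2 N at 70 mm from the hinge) and stays where left.
- leg_right (a joint): Right gate leg's angle, the mirror image of the left: hinge at x = -42, y = -100 mm of the bench, folded it points to +y, 1.57 = straight out (-x) at its stop.
- leg_left_hinge (a point): On the left leg's upright hinge axis, at its top, 80 mm up (bench frame x = -42, y = +100 mm). The leg is 90 mm long, 18 mm thick (centred on the axis); its top rail spans heights 58 to 80 mm; a foot post reaches down at its outer end.
- leg_left_tip (a point): Middle of the left leg's outer end, at its top (80 mm up, 90 mm from the hinge).
- leg_right_hinge (a point): The same on the right leg (bench frame x = -42, y = -100 mm), of the same size.
- leg_right_tip (a point): Middle of the right leg's outer end, at its top (80 mm up, 90 mm from the hinge).
- rack: Loose plywood bottle rack, a slab 140 (x) by 260 (y) by 30 mm (z), about 0.5 kg, flat on the counter at the start. Origin: centre of its underside, z up. Four blind round holes, 38 mm wide, 22 mm deep (floor 8 mm above the underside), at x = +-35, y = +-85 mm. A handle stands in the middle. The same after a half turn about z.
- rack_handle (a point): Centre of the rack's handle: a bar along the rack's y, 70 mm long, 14 mm wide (x), 59 to 75 mm above the rack's underside (this point 67 mm), on two short posts.
- hole0 (a point): Centre of the mouth of rack hole 0 (top face of the slab), moves with the rack.
- hole1 (a point): Centre of the mouth of rack hole 1 (top face of the slab), moves with the rack.
- hole2 (a point): Centre of the mouth of rack hole 2 (top face of the slab), moves with the rack.
- hole3 (a point): Centre of the mouth of rack hole 3 (top face of the slab), moves with the rack.
- bottle0: Small amber glass bottle with a white cap, straight round body 34 mm wide up to 62 mm, cap 22 mm wide, 80 mm tall in all, about 90 g with a heavy foot. Origin: centre of its underside, z up along its axis. May be absent.
- bottle1: Small amber glass bottle with a white cap, straight round body 34 mm wide up to 62 mm, cap 22 mm wide, 80 mm tall in all, about 90 g with a heavy foot. Origin: centre of its underside, z up along its axis. May be absent.
- bottle2: Small amber glass bottle with a white cap, straight round body 34 mm wide up to 62 mm, cap 22 mm wide, 80 mm tall in all, about 90 g with a heavy foot. Origin: centre of its underside, z up along its axis. May be absent.
- bottle3: Small amber glass bottle with a white cap, straight round body 34 mm wide up to 62 mm, cap 22 mm wide, 80 mm tall in all, about 90 g with a heavy foot. Origin: centre of its underside, z up along its axis. May be absent.
- canister: Bystander: blue lidded ceramic canister, 104 mm wide, 105 mm tall, origin under its centre. Do not move.
- paper_roll: Bystander: upright paper roll, 90 mm wide, 110 mm tall, origin under its centre. Do not move.
- soap_box: Bystander: cardboard soap box with a paper band, 100 x 70 x 35 mm, origin under its centre. Do not move.

How it is judged:
By the outcome, as a careful person would: the job done as asked, in the order asked, and still so for the second after the job is handed in, with the robot touching nothing.
Of bottle0, bottle1, bottle2, bottle3 only 2 to 4 are there at a start; the rules pass over those that are not, and their reading is None.
At some moment in a run one of bottle0, bottle1, bottle2, bottle3 may be knocked a few centimetres aside while the robot is not near it.
It also fails if it takes over 210 s, if anything falls off the work surface, if the arm or the gripper's body presses on something with over 40 N, if the wrist force passes 120 N, or if a joint passes its speed limit or range.

## Robot

A 7-joint arm with a two-finger parallel gripper is mounted at the origin on the work surface. World frame = base frame: x ahead of the robot, y to its left, z up, the work surface at z = 0. Lengths are in m, angles in rad, forces in N, time in s.
With the tool pointing down it reaches from about 0.4 to 0.9 m from the base axis. Payload 5.5 kg.
Tool frame: the origin (TCP) lies on the centre line of the jaws, within the pads' length; the fingertips stand 8 mm ahead of it and the grasp point (between the pads) lies 11 mm behind it; z points along the fingers, y is the line along which they close (so a half turn about z gives the same grasp; the last joint's range is limited). The gripper opens to 92 mm and grips with 3 to 60 N. Pads are 19 mm wide; open, the fingers measure 130 mm over their backs; the gripper's body (75 mm by 190 mm) begins 47 mm behind the grasp point.
Start: joints at [1.37, 0.501, -0.427, 1.55, 0.221, 1.138, -0.21], TCP at [0.291, -0.581, 0.214] pointing down, gripper open.
Joint ranges: [-2.88, 2.88], [-0.31, 2.03], [-1.54, 1.56], [0.2, 2.42], [-1.41, 4.55], [0.19, 2.02], [-2.57, 2.57]. Speed limits (rad/s): [2.57, 2.57, 3.14, 3.14, 3.14, 3.14, 3.14].

## Interface

Orientations are given as a unit quaternion [x, y, z, w].
In Python, from cell import robot gives the robot as it stands. Calls block until the motion is done:
- robot.move_pose(position, orientation): joint-space move of the TCP to a pose.
- robot.line_to(position, attitude=None, speed=0.15, until_force=None): straight line of the TCP; attitude=None keeps the orientation; speed is the mean speed in m/s. With until_force (N) it stops when the force on the tool has changed by that much, and returns True; else False.
- robot.move_j(angles): joint-space move.
- robot.move_gripper(opening, squeeze=None): opening from 0.0 (shut) to 1.0 (fully open); squeeze is the grip in N (None keeps the last); returns when the fingers have stopped.
- robot.wait(seconds).
- robot.inverse_kinematics(position, orientation): joint angles nearest the present ones, or None.
- robot.get_obs(): the state.
- robot.camera(name): name is "scene" or "top" or "wrist"; returns a dict with "img" (400x640x3 uint8, red, green, blue), "mtx" (3x3 intrinsics, pixels), "eye" and "orientation" of the camera in the world; the wrist camera has in their place "tool_from_camera" (4x4, takes a point from camera to tool coordinates, whose origin is the TCP and whose axes are the flange's). Camera axes: x right, y down, z forward; pixel columns grow to the right and rows downward; lengths in m; the calibration is good to about 2 mm. A picture is of the moment at which its call begins: read the wrist's pose just before it. There is no depth.
A pose or a line that the arm cannot do raises robot.PlanningError and nothing moves.
- robot.hand_in(): hands the job in; it is judged then, once.
The state is a dict: "clock": time; "joints": joint angles; "qd": joint speeds; "joint_torque": joint torques, N m; "position": TCP position; "orientation": TCP orientation; "ft_force": force on the tool from outside, world axes, zero at the start; "moment": the same for the moment, N m; "finger_gap": opening from 0.0 (shut) to 1.0 (fully open); "grip_force": force on a finger pad.
Only numpy, scipy, OpenCV 4.12 (cv2) and the standard library are available. Lean on these libraries where they do the work, as an engineer would, in place of code of your own. Each camera call takes 0.05 s, during which the arm holds its last target. There are 200 camera calls.

## Working session

There is one attempt and no reset: what is moved stays moved. The work goes in short steps, each a Python script; the robot and the scene stay as the last script left them, time stands still between calls to the robot, and variables do not carry over. Pictures are saved under pics/ and viewed, at most 14 in all, crops included, and the job is handed in when it is done.

```bash
ls; mkdir -p pics; python3 - <<'E'
from cell import robot
import cv2
for n in ("top","scene"):
    c=robot.camera(n); cv2.imwrite(f"pics/{n}0.png",c["img"][:,:,::-1]); print(n,c["mtx"],c["eye"],c["orientation"])
print(robot.get_obs())
E
```

```text
pics
top [[381.53457511   0.         328.7261097 ]
 [  0.         381.53457511 198.9617665 ]
 [  0.           0.           1.        ]] [ 0.51244905 -0.06369859  1.03203829] [-0.69718274  0.71554712 -0.033135    0.02882042]
scene [[490.98588856   0.         324.29685575]
 [  0.         490.98588856 201.37693716]
 [  0.           0.           1.        ]] [ 1.20331326 -0.34947489  1.04962723] [ 0.81592465  0.49518785 -0.15416347 -0.25551825]
{'clock': 0.1, 'joints': array([ 1.37023895,  0.50174519, -0.42679619,  1.55135063,  0.22078431,
        1.13824625, -0.21033461]), 'qd': array([ 0.00160003, -0.00206146, -0.00218492, -0.00401625,  0.00058174,
        0.00035992, -0.00164205]), 'joint_torque': array([-1.09468214e-02, -5.67874038e+01, -5.83823428e+00, -2.79916245e+01,
       -6.90013007e-02,  2.41761503e-02,  7.29820113e-05]), 'position': array([ 0.29043504, -0.58079092,  0.21318448]), 'orientation': array([ 9.73236228e-01,  2.29805395e-01, -1.57462190e-04, -8.36758128e-04]), 'ft_force': array([-0.21357322, -1.42978102,  0.02550737]), 'moment': array([-0.00920123, -0.0155959 ,  0.0547533 ]), 'grip_force': 0.0, 'finger_gap': 1.000143254222473}
```

View pics/top0.png

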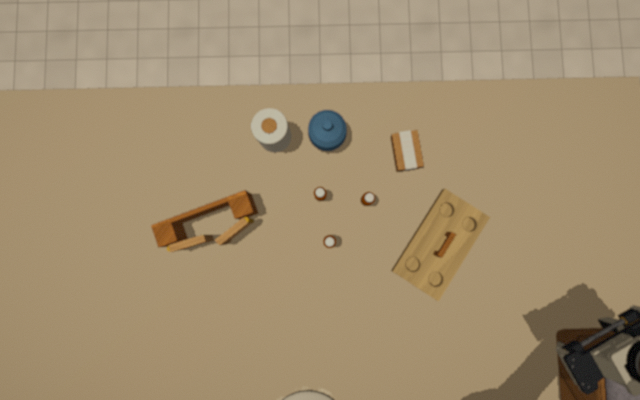

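View pics/scene0.png

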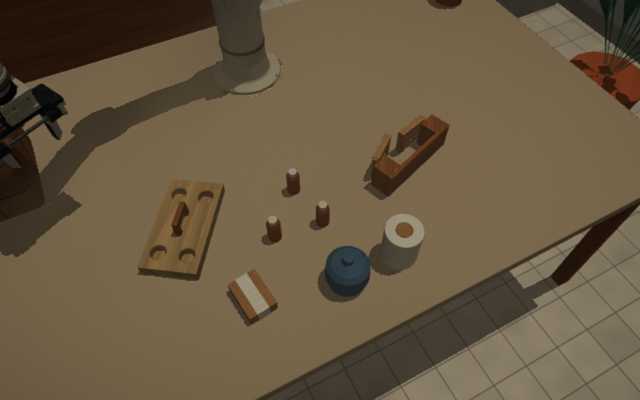

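The top view shows the bench at (205,220), the rack at (441,243), bottles at (320,193), (368,198) and (330,241), and the bystanders along the top. The scene view shows the same three bottles. I'll enlarge both bench and rack.

```bash
python3 - <<'E'
import cv2,numpy as np
a=cv2.imread("pics/top0.png")
b=cv2.resize(a[180:260,145:265],None,fx=6,fy=6,interpolation=cv2.INTER_CUBIC)
cv2.imwrite("pics/b1.png",b)
b=cv2.resize(a[180:304,305:495],None,fx=4,fy=4,interpolation=cv2.INTER_CUBIC)
cv2.imwrite("pics/r1.png",b)
E
```

```text
(no output)
```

View pics/b1.png

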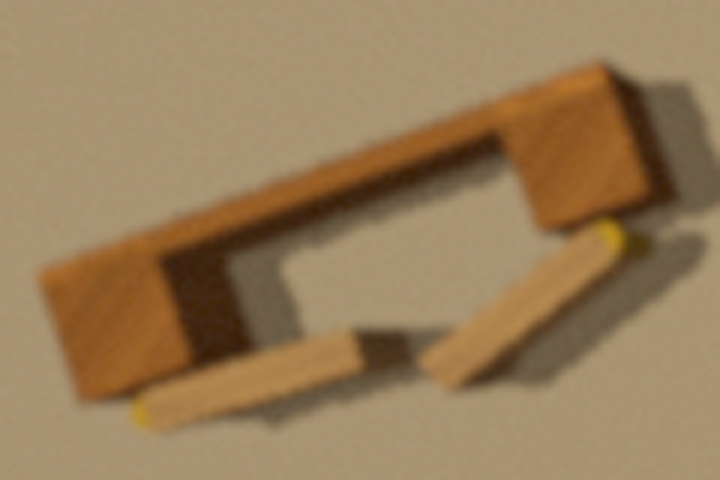

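View pics/r1.png

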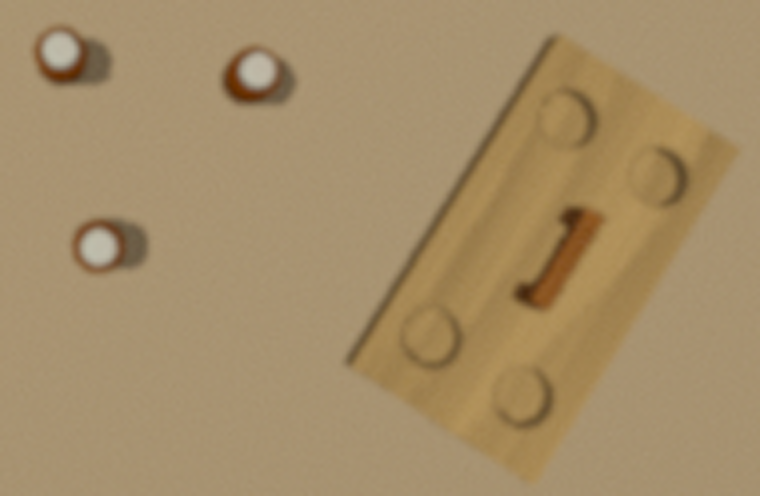

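The bench crop shows block top corners at (38,272), (605,62), (655,198) and (80,402), with both legs nearly folded. The rack crop shows slab corners at (555,35), (738,150), (532,486) and (348,362), and caps at (61,49), (258,70) and (98,247).

```bash
cat > h.py <<'E'
import numpy as np
from scipy.spatial.transform import Rotation as R
from scipy.optimize import least_squares
def ray(px,z,K,eye,q):
    d=R.from_quat(q).apply(np.linalg.inv(K)@[px[0],px[1],1]); eye=np.array(eye)
    return eye+d*(z-eye[2])/d[2]
def fit(model,world):  # 2D rigid: x,y,yaw
    model=np.array(model);world=np.array(world)
    def f(p): return (tr(p,model)-world).ravel()
    best=min((least_squares(f,[*world.mean(0),a]) for a in (0,1.6,3.1,-1.6)),key=lambda s:s.cost)
    return best.x,np.abs(best.fun).max()
def tr(p,m):
    c,s=np.cos(p[2]),np.sin(p[2]); return np.atleast_2d(m)@np.array([[c,s],[-s,c]])+p[:2]
def down(yaw): # tool down; tool y axis (closing) along world angle yaw
    y=np.array([np.cos(yaw),np.sin(yaw),0]);z=np.array([0,0,-1.]);return R.from_matrix(np.c_[np.cross(y,z),y,z])
E
cat > m1.py <<'E'
from h import *
K=np.array([[381.53457511,0,328.7261097],[0,381.53457511,198.9617665],[0,0,1]]);e=[0.51244905,-0.06369859,1.03203829];q=[-0.69718274,0.71554712,-0.033135,0.02882042]
B=lambda p,z=.08:ray([(p[0]+.5)/6-.5+145,(p[1]+.5)/6-.5+180],z,K,e,q)[:2]
C=lambda p,z:ray([(p[0]+.5)/4-.5+305,(p[1]+.5)/4-.5+180],z,K,e,q)[:2]
m=np.array([(30,125),(30,-125),(-30,-125),(-30,125),(-30,75),(-30,-75)])/1000
b,r=fit(m,[B(p) for p in [(38,272),(605,62),(655,198),(80,402),(190,362),(548,230)]]);print("bench",b,r)
def inv(p):
    return tr([0,0,-b[2]],np.array(p)-b[:2])[0]
for p in [(142,412),(360,352),(612,238),(440,370)]: print("legpt bench",inv(B(p)))
m=np.array([(70,130),(-70,130),(-70,-130),(70,-130)])/1000
w=[C(p,.03) for p in [(348,362),(532,486),(738,150),(555,35)]]
k,r=fit(m,w);print("rack",k,r, "handle",C((565,258),.075))
for p in [(61,49),(258,70),(98,247)]: print("bottle",C(p,.08))
print("others",[ray(p,z,K,e,q)[:2] for p,z in [((269,125),.11),((327,128),.1),((408,150),.035)]])
E
python3 m1.py
```

```text
bench [0.55629502 0.24546535 0.32694536] 0.0030537865900871486
legpt bench [-0.04160614  0.10243796]
legpt bench [-0.0493091   0.01046362]
legpt bench [-0.04080214 -0.10255399]
legpt bench [-0.06772689 -0.01811776]
rack [ 0.47545728 -0.36021748  0.96510342] 0.002375394394147634 handle [ 0.47580575 -0.35998419]
bottle [ 0.61443817 -0.04888108]
bottle [ 0.59803496 -0.17199365]
bottle [ 0.49041411 -0.06883218]
others [array([0.78022833, 0.0720526 ]), array([ 0.77191246, -0.07081934]), array([ 0.72505046, -0.28484993])]
```

```bash
cat >> h.py <<'E'
from cell import robot
BENCH=np.array([0.5563,0.2455,0.3269])
def legpt(side,th,r,d): # side +1 left,-1 right ; world xy and yaw of leg direction
    u=np.array([-np.sin(th),-np.cos(th)*side]); n=np.array([np.cos(th),-np.sin(th)*side])
    p=np.array([-.042,.1*side])+r*u+d*n
    return tr(BENCH,p)[0], np.arctan2(u[1],u[0])+BENCH[2]
def best(yaws,pos):
    # choose flip with best j7 margin over list of yaws/positions
    r=[]
    for f in (0,np.pi):
        s=[robot.inverse_kinematics(list(p),down(y+f).as_quat()) for y,p in zip(yaws,pos)]
        r.append(9 if any(x is None for x in s) else max(abs(x[6]) for x in s))
    print("j7max",np.round(r,2)); return (0,np.pi)[int(np.argmin(r))]
E
cat > legs.py <<'E'
from h import *
robot.move_gripper(0.0,20)
o=robot.get_obs(); robot.line_to([*o["position"][:2],.3])
for s in (1,-1):
    P=[legpt(s,t,.055,.02) for t in np.linspace(0,1.57,7)]
    f=best([p[1] for p in P],[[*p[0],.055] for p in P])
    xy,y=legpt(s,0,.055,.036)
    robot.move_pose([*xy,.25],down(y+f).as_quat())
    hit=robot.line_to([*xy,.055],speed=.1,until_force=15); print("desc",hit,robot.get_obs()["position"])
    if hit: break
    for t in np.linspace(.05,1.5,12):
        xy,y=legpt(s,t,.055,.019 if t>.3 else .03-.011*t/.3)
        h=robot.line_to([*xy,.055],down(y+f).as_quat(),speed=.08,until_force=25)
        if h: print("hit at",t,robot.get_obs()["ft_force"]);break
    xy,y=legpt(s,1.57,.055,.004)
    h=robot.line_to([*xy,.055],down(y+f).as_quat(),speed=.03,until_force=12)
    o=robot.get_obs();print("stop",h,o["ft_force"],tr([0,0,-BENCH[2]],o["position"][:2]-BENCH[:2]))
    xy,y=legpt(s,1.57,.055,.05); robot.line_to([*xy,.055]); robot.line_to([*xy,.25],speed=.25)
print(robot.get_obs()["clock"])
robot.move_pose([.4,-.2,.4],down(0).as_quat())
import cv2; c=robot.camera("top");a=c["img"][:,:,::-1];cv2.imwrite("pics/top1.png",a)
cv2.imwrite("pics/b2.png",cv2.resize(a[170:290,145:345],None,fx=4,fy=4,interpolation=cv2.INTER_CUBIC))
E
python3 legs.py
```

```text
j7max [2.57 1.15]
desc False [0.53649466 0.2863571  0.05547922]
stop True [ 0.45787561 -0.19355405  1.35551479] [[-0.09661521  0.08162408]]
j7max [2.23 1.96]
desc False [0.56545785 0.20107185 0.0555369 ]
stop True [0.01917783 1.87353065 1.00849661] [[-0.09591077 -0.07725169]]
20.9667
```

View pics/b2.png

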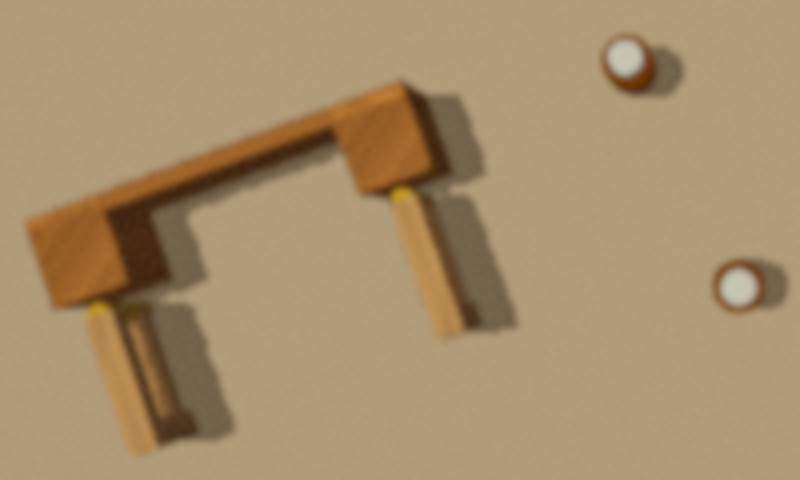

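Both legs point straight out, hinges at (98,308) and (402,192). The right one stopped about 4 mm less far, so I'll press both again, harder and nearer the tips.

```bash
cat > legs2.py <<'E'
from h import *
for s in (-1,1):
    xy,y=legpt(s,1.57,.07,.05); f=best([y],[[*xy,.055]])
    robot.move_pose([*xy,.2],down(y+f).as_quat()); robot.line_to([*xy,.055])
    xy,y=legpt(s,1.57,.07,-.01)
    h=robot.line_to([*xy,.055],speed=.03,until_force=22)
    o=robot.get_obs();print("stop",h,o["ft_force"],tr([0,0,-BENCH[2]],o["position"][:2]-BENCH[:2]))
    xy,y=legpt(s,1.57,.07,.05); robot.line_to([*xy,.055]); robot.line_to([*xy,.25],speed=.25)
# wrist view of the rack
robot.move_pose([.4,-.2,.4],down(0).as_quat())
import cv2
# look from above the bench too
c=robot.camera("wrist");print(c["tool_from_camera"],c["mtx"],robot.get_obs()["clock"])
def inv(b,p): return tr([0,0,-b[2]],np.array(p)-b[:2])
E
python3 legs2.py
```

```text
j7max [2.22 0.92]
stop True [-0.43959145  1.83612849  1.40959674] [[-0.11226689 -0.07798352]]
j7max [1.92 0.9 ]
stop True [ 1.11283882 -0.82365462  0.35258485] [[-0.11225816  0.08149433]]
[[-1.23023289e-03 -9.56830375e-01 -2.90644319e-01  7.89815461e-02]
 [ 9.99998909e-01 -9.39520662e-04 -1.13977677e-03 -1.77761173e-03]
 [ 8.17506691e-04 -2.90645404e-01  9.56830487e-01 -1.70611856e-01]
 [ 0.00000000e+00  0.00000000e+00  0.00000000e+00  1.00000000e+00]] [[316.63026167   0.         314.28992859]
 [  0.         316.63026167 202.72114186]
 [  0.           0.           1.        ]] 33.7167
```

```bash
sed -i 's/^BENCH=.*/BENCH=np.array([0.5557,0.2472,0.3269])/' h.py; cat > rack.py <<'E'
from h import *; import cv2
g=np.array([.4756,-.3601]); seat=tr(BENCH,[-.06,0])[0]; print(seat)
f=best([.965,.327,.327],[[*g,.056],[*seat,.22],[*seat,.136]])
Q=down(.965+f).as_quat(); Q2=down(BENCH[2]+f).as_quat()
robot.move_gripper(0.5,40)
robot.move_pose([*g,.2],Q)
print("d",robot.line_to([*g,.056],speed=.1,until_force=15))
robot.move_gripper(0.0,50); o=robot.get_obs();print(o["finger_gap"]*92,o["grip_force"],o["position"])
robot.line_to([*g,.09],speed=.08); robot.line_to([*g,.24],speed=.15)
o=robot.get_obs();print(o["finger_gap"]*92,o["ft_force"],o["moment"],o["position"])
robot.line_to([*seat,.24],Q2,speed=.15)
robot.line_to([*seat,.16],speed=.1)
cv2.imwrite("pics/s2.png",robot.camera("scene")["img"][:,:,::-1])
h=robot.line_to([*seat,.130],speed=.03,until_force=6); o=robot.get_obs();print(h,o["position"],o["ft_force"],o["clock"])
E
python3 rack.py; python3 -c "
import cv2;a=cv2.imread('pics/s2.png');cv2.imwrite('pics/s2c.png',cv2.resize(a[30:260,240:500],None,fx=2.5,fy=2.5))"
```

```text
[0.49887746 0.22793348]
j7max [0.84 2.45]
d False
12.783986041506575 49.99927639961243 [ 0.47540791 -0.3603949   0.05603313]
13.231990109906796 [-0.62814992 -0.48097391 -4.88430349] [ 0.04718773 -0.14168128  0.03795207] [ 0.47488234 -0.36004954  0.23884908]
True [0.49873897 0.22774519 0.13597263] [-1.26238099 -0.43698704  5.4199694 ] 45.4917
```

View pics/s2c.png

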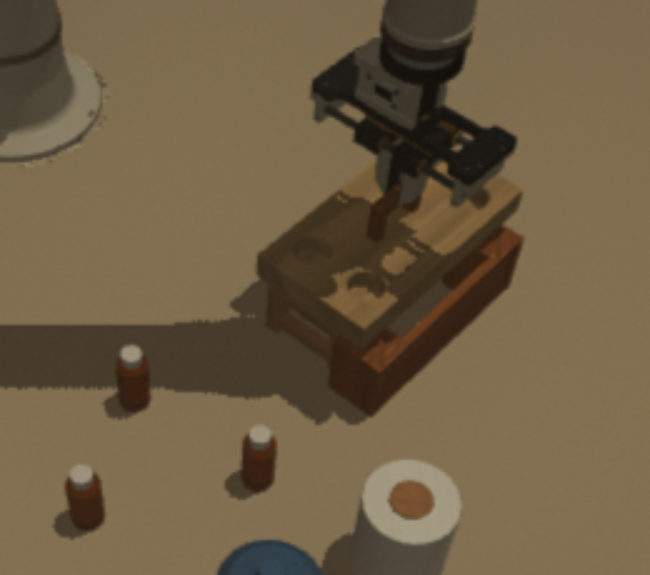

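The rack hangs level over the bench and touched down at the expected height. I'll release it and look from above.

```bash
python3 - <<'E'
from h import *; import cv2
robot.move_gripper(0.35,20); o=robot.get_obs(); p=o["position"]
robot.line_to([*p[:2],.26],speed=.15)
robot.move_pose([.4,-.3,.35],down(0).as_quat())
c=robot.camera("top");a=c["img"][:,:,::-1];cv2.imwrite("pics/top2.png",a)
cv2.imwrite("pics/t2.png",cv2.resize(a[165:290,145:385],None,fx=10/3,fy=10/3,interpolation=cv2.INTER_CUBIC))
print(robot.get_obs()["clock"])
E
```

```text
49.0417
```

View pics/t2.png

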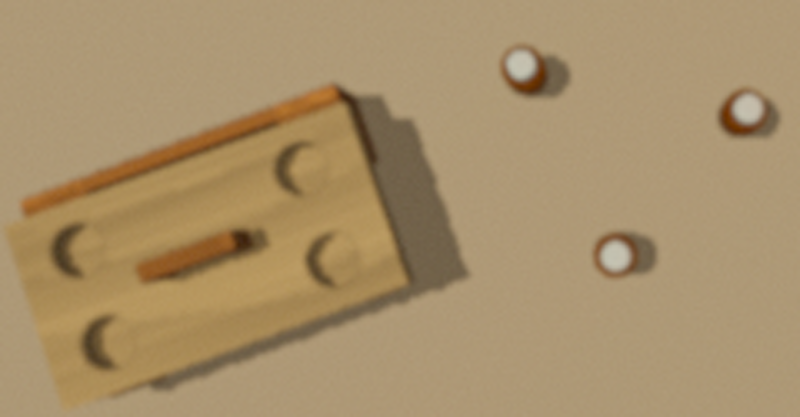

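The rack lies square on the blocks and legs with its corners at (5,222), (350,97), (412,283) and (68,408). The holes are at (76,250), (302,168), (334,259) and (107,342), and the caps at (521,66), (747,108) and (616,256).

```bash
cat > m2.py <<'E'
from h import *
import cv2
c=robot.camera("top");K,e,q=c["mtx"],c["eye"],c["orientation"]
C=lambda p,z:ray([(p[0]+.5)*.3-.5+145,(p[1]+.5)*.3-.5+165],z,K,e,q)[:2]
m=np.array([(70,130),(70,-130),(-70,-130),(-70,130)])/1000
k,r=fit(m,[C(p,.11) for p in [(5,222),(350,97),(412,283),(68,408)]]);print("corners",k,r)
m=np.array([(35,85),(35,-85),(-35,-85),(-35,85)])/1000
k,r=fit(m,[C(p,.11) for p in [(76,250),(302,168),(334,259),(107,342)]]);print("holes",k,r)
print("in bench",tr([0,0,-BENCH[2]],k[:2]-BENCH[:2]))
for p in [(521,66),(747,108),(616,256)]: print("bottle",C(p,.08))
# wrist view over the rack, offset so the camera sees it
seat=tr(BENCH,[-.06,0])[0]
T=np.array(c0["tool_from_camera"]) if 0 else None
yaw=BENCH[2]+np.pi/2
Q=down(yaw);
pos=np.array([*seat,.40])
f=best([yaw],[pos]);Q=down(yaw+f)
robot.move_pose(pos,Q.as_quat());robot.wait(.4)
o=robot.get_obs();w=robot.camera("wrist")
cv2.imwrite("pics/w1.png",w["img"][:,:,::-1]);np.savez("w1.npz",p=o["position"],q=o["orientation"],T=w["tool_from_camera"],K=w["mtx"])
E
python3 m2.py
```

```text
corners [0.50175401 0.22305605 0.3237555 ] 0.0015591385654365464
holes [0.49978524 0.22616703 0.32587689] 0.0009686970208300227
in bench [[-0.05970751 -0.0019644 ]]
bottle [ 0.63441126 -0.00180725]
bottle [ 0.59824793 -0.17105989]
bottle [ 0.49020799 -0.06963327]
j7max [1.09 2.  ]
```

View pics/w1.png

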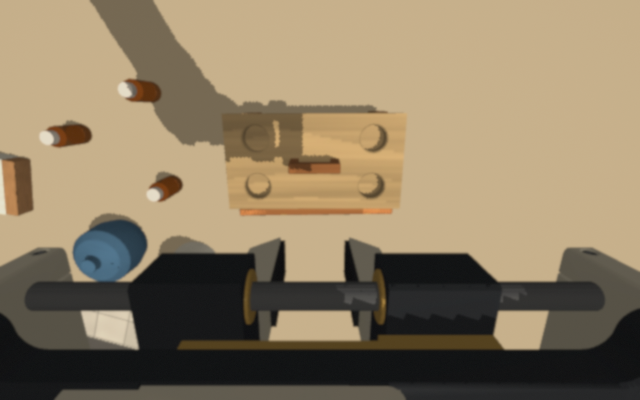

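The wrist view shows the rack with rims at about (257,137), (372,137), (370,185) and (258,185).

```bash
cat > m3.py <<'E'
from h import *
import cv2
d=np.load("w1.npz");M=np.eye(4);M[:3,:3]=R.from_quat(d["q"]).as_matrix();M[:3,3]=d["p"];W=M@d["T"]
q=R.from_matrix(W[:3,:3]).as_quat();e=W[:3,3]
k0=[.4998,.2262,.327]
m=np.array([(35,85),(35,-85),(-35,-85),(-35,85)])/1000
pr=[]
for x in tr(k0,m):
    v=W[:3,:3].T@(np.array([*x,.11])-e);u=d["K"]@v;pr.append(u[:2]/u[2])
print("predicted px",np.round(pr,1))
im=[(257,137),(372,137),(370,185),(258,185)]
w=[ray(min(im,key=lambda a:np.hypot(*(np.array(a)-p))),.11,d["K"],e,q)[:2] for p in pr]
k,r=fit(m,w);print("holes wrist",k,r)
a=cv2.imread("pics/w1.png")[100:220,210:420]
cv2.imwrite("pics/w1c.png",cv2.resize(a,None,fx=3.8,fy=3.8,interpolation=cv2.INTER_CUBIC))
E
python3 m3.py
```

```text
predicted px [[369.7 187.6]
 [256.2 187.8]
 [253.5 140.4]
 [372.  140.2]]
holes wrist [0.49492719 0.22674104 0.32374253] 0.00290642473851091
```

View pics/w1c.png

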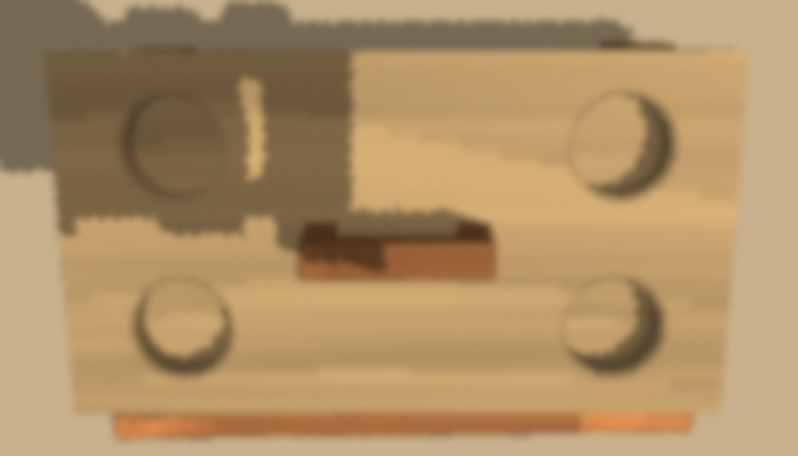

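```bash
cat > bottle.py <<'E'
from h import *; import sys
RACK=np.array([.4989,.2270,.327])
def pick(xy):
    xy=np.array(xy)
    f=best([.327,.327],[[*xy,.03],[*tr(RACK,[0,0])[0],.2]]); y0=.327+f
    y1=y0+(np.pi/2 if best([y0+np.pi/2],[[*xy,.03]])==0 else -np.pi/2)
    robot.move_gripper(.65,6)
    robot.move_pose([*xy,.24],down(y1).as_quat())
    if robot.line_to([*xy,.03],speed=.15,until_force=12): raise SystemExit("bump")
    robot.move_gripper(0,6); print("gap1",robot.get_obs()["finger_gap"]*92)
    robot.move_gripper(.55,6)
    robot.line_to([*xy,.039],down(y0).as_quat(),speed=.05)
    robot.move_gripper(0,25); o=robot.get_obs();print("gap2",o["finger_gap"]*92,o["position"])
    robot.line_to([*xy,.24],speed=.2); return y0
def insert(hole,y0):
    Q=down(y0).as_quat(); h=tr(RACK,hole)[0]
    robot.line_to([*h,.24],Q,speed=.25); robot.line_to([*h,.16],speed=.12)
    for dy,dx in [(0,0),(.0015,0),(-.0015,0),(.003,0),(-.003,0),(0,.0015),(0,-.0015)]:
        p=tr(RACK,np.array(hole)+[dx,dy])[0]
        robot.line_to([*p,.153],speed=.05)
        hit=robot.line_to([*p,.1255],speed=.03,until_force=5); z=robot.get_obs()["position"][2]
        print("try",dx,dy,hit,round(z,4),robot.get_obs()["ft_force"].round(1))
        if z<.130: break
        robot.line_to([*p,.153],speed=.05)
    else: raise SystemExit("not in")
    robot.move_gripper(.48,10); z=robot.get_obs()["position"]
    robot.line_to([*z[:2],.25],speed=.2); print("clock",robot.get_obs()["clock"])
if __name__=="__main__":
    v=list(map(float,sys.argv[1:])); insert(v[2:],pick(v[:2]))
E
python3 bottle.py .4902 -.0696 .035 .085
```

```text
j7max [0.45 2.31]
j7max [1.43 1.48]
gap1 34.276455937277404
gap2 33.03172640048385 [ 0.4901925  -0.06960014  0.03897021]
try 0 0 True 0.1269 [-0.2 -0.9  4.4]
clock 64.2
```

```bash
sed -i 's/^    robot.line_to(\[\*xy,.24\],speed=.2); return y0/    if o["finger_gap"]*92<25: raise SystemExit("missed")\n&/' bottle.py
python3 bottle.py .6344 -.0018 .035 -.085 && python3 bottle.py .5982 -.1711 -.035 .085
python3 - <<'E'
from h import *; import cv2
robot.move_pose([.4,-.35,.35],down(0).as_quat())
a=robot.camera("top")["img"][:,:,::-1];b=robot.camera("scene")["img"][:,:,::-1]
cv2.imwrite("pics/end.png",np.vstack([a[90:310,130:530],b[60:300,220:620]])); cv2.imwrite("pics/endS.png",b)
print(robot.get_obs()["clock"])
E
```

```text
j7max [0.45 2.42]
j7max [1.25 1.53]
gap1 34.15523298995506
gap2 33.355835103395954 [ 0.63450952 -0.0017555   0.0389926 ]
try 0 0 True 0.1268 [-0.7  0.1  4.4]
clock 76.35
j7max [0.43 2.42]
j7max [1.56 1.22]
gap1 33.72546405501836
gap2 33.15543915079059 [ 0.59828624 -0.17107334  0.03905459]
try 0 0 True 0.1269 [-0.3 -0.4  5.4]
clock 89.2917
91.725
```

View pics/end.png

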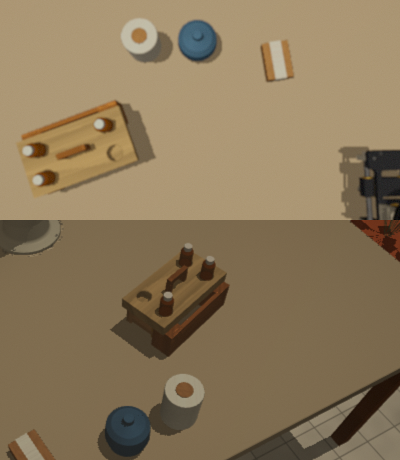

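All three bottles stand in the rack and the bystanders look unmoved. In the first picture the arm hid the lower right corner, so I'll check there for a fourth bottle.

```bash
python3 - <<'E'
from h import *; import cv2
robot.move_pose([.45,0.,.42],down(0).as_quat())
a=robot.camera("top")["img"][:,:,::-1];b=robot.camera("scene")["img"][:,:,::-1]
cv2.imwrite("pics/full.png",cv2.resize(np.vstack([a,b]),None,fx=.75,fy=.75,interpolation=cv2.INTER_AREA))
print(robot.get_obs()["clock"])
E
```

```text
93.175
```

View pics/full.png

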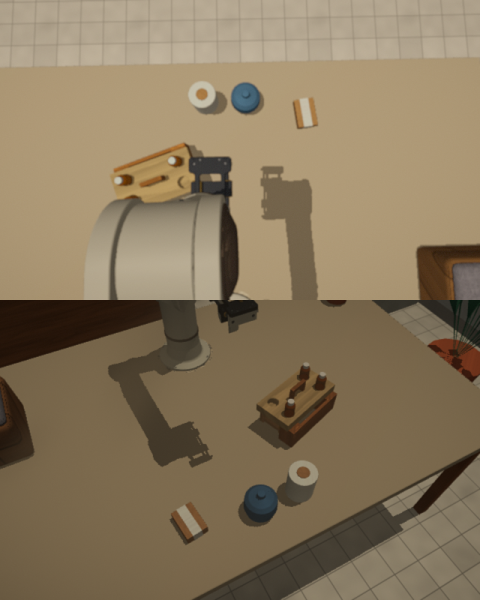

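The brown patch in that corner is only a tray. There is no fourth bottle, so I'm handing in.

```bash
python3 -c "
from cell import robot
print(robot.hand_in())"
```

```text
the job is handed in; nothing more can be done
None
```

The job is handed in at about 93 s: both legs are out at their stops, the rack sits level and square on the bench with the handle up, all three amber bottles present are down in holes of their own, and the canister, roll and box were left alone.

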